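# Clear the wax-warming plate, move the pans up, load the wax

## Robot

A 7-joint arm with a two-finger parallel gripper is mounted at the origin on the work surface. World frame = base frame: x ahead of the robot, y to its left, z up, the work surface at z = 0. Lengths are in m, angles in rad, forces in N, time in s.
With the tool pointing down it reaches from about 0.4 to 0.9 m from the base axis. Payload 5.6 kg.
Tool frame: the origin (TCP) lies midway between the tips of the shut fingers; the grasp point (between the pads) lies 19 mm behind it (robot.tcp_to_grasp is the distance from the TCP to the grasp point, in m); z points along the fingers, y is the direction in which the jaws open and shut (so a half turn about z gives the same grasp; the last joint's range is limited). The gripper opens to 92 mm and grips with 3 to 60 N. Pads are 20 mm wide; open, the fingers measure 128 mm over their backs; the gripper's body (75 mm by 189 mm) begins 69 mm behind the grasp point.
Start: joints at [-1.301, 0.468, -0.012, 1.603, 0.006, 1.071, -0.056], TCP at [0.2, 0.618, 0.215] pointing down, gripper open.
Joint ranges: [-2.53, 2.53], [-0.31, 2.02], [-1.57, 1.55], [0.28, 2.44], [-1.29, 4.43], [0.15, 1.84], [-2.92, 2.92]. Speed limits (rad/s): [2.57, 2.57, 3.14, 3.14, 3.14, 3.14, 3.14].

## Interface

Orientations are given as [roll, pitch, yaw] about the fixed x, y, z axes, in that order (R = Rz(yaw) Ry(pitch) Rx(roll)).
In Python, from rig import robot, claw, inverse_kinematics, readout, imaging, finish_job gives the robot as it stands. Calls block until the motion is done:
- robot.move_to(position, orientation): joint-space move of the TCP to a pose.
- robot.move_l(position, frame=None, feed=0.15, f_stop=None): straight line of the TCP; frame=None keeps the orientation; feed is the mean speed in m/s. With f_stop (N) it stops when the force on the tool has changed by that much, and returns True; else False.
- robot.goto_joints(angles): joint-space move.
- claw.move_gripper(opening, strength=None): finger opening in m; strength is the grip in N (None keeps the last); returns when the fingers have stopped.
- robot.wait(seconds).
- inverse_kinematics(position, orientation): joint angles nearest the present ones, or None.
- readout.get_obs(): the state.
- imaging.snapshot(name): name is "scene" or "top" or "wrist"; returns a dict with "image" (400x640x3 uint8, red, green, blue), "z_map" (400x640 float32, m along the optical axis (not along the pixel's ray), 0 where there is no reading), "vertical_fov" (degrees; the focal length in pixels is half the picture's height over the tangent of half this angle, whatever the lens; pixels are square), "cx", "cy" (the principal point, pixels), "cam_to_world" (4x4, takes a point from camera to world coordinates). Camera axes: x right, y down, z forward; pixel columns grow to the right and rows downward; lengths in m; the calibration is good to about 2 mm. A picture is of the moment at which its call begins.
A pose or a line that the arm cannot do raises robot.IKError and nothing moves.
- finish_job(): hands the job in, once; it reports no verdict.
Trained networks look in a picture, given as the dict that the camera call returned (one of the last four; its "shot" number tells which), for a name from the list of things; names that differ only in an ending like _2 or _b are one class to them, and where a whole thing is asked for, a point or a joint stands for the part that bears it (a point fixed in the world has none). Each returns a list of dicts, best first, with "conf" (0 to 1); they miss things now and then, are a little off and sometimes report something else, mostly with a low value. They report only what shows in the picture. A call takes as long as a camera call. They do not tell look-alikes from the thing itself.
- imaging.trace(picture, thing): "region" (400x640 bool, what is visible of it) and "box" ([left, top, right, bottom] in pixels, round what is visible of it).
The state is a dict: "time_s": time; "joint_pos": joint angles; "dq": joint speeds; "joint_efforts": joint torques, N m; "eef_pos": TCP position; "ee_rot": TCP orientation; "contact_force": force on the tool from outside, world axes, zero at the start; "moment": the same for the moment, N m; "finger_gap": finger opening in m.
Only numpy, scipy, OpenCV 4.12 (cv2) and the standard library are available. Lean on these libraries where they do the work, as an engineer would, in place of code of your own. Each camera call takes 0.05 s, during which the arm holds its last target.

## Task

The empty end ring of the warming plate is littered with chips of dry clay: with the scraper block, never with the fingers, wipe them all off the plate's edge nearest the robot, into the crumb trough. Only then move both pans up one place by sliding them along the plate without lifting or tipping them: the one from the middle to the centre of the cleared ring, the one from the other end to the centre of the middle ring. Then put all the wax blocks from the board into the skillet, and finish with the scraper standing foot down on its mat again; leave the other things on the table where they are.

Things in the scene. Friction and masses are not known exactly. Their poses are not given: they have to be found in the camera images.
- plate: fixed steel warming plate: slab 220 (its x) x 500 (its y) mm, top face 35 mm above the table. Along its near edge (-x side, towards the robot) runs an aluminium crumb trough of the same length, from x = -176 to -110 mm in the plate's frame, floor 6 mm and outer wall 26 mm above the table. Origin: centre of the slab's underside, at table height
- ring_free: white circle of 153 mm diameter painted on the plate: the end ring (left or right, it varies) that carries no pan and is littered with chips. Origin: its centre, on the plate's top face
- ring_mid: the like circle in the middle of the plate, 160 mm from the other two; a pan stands on it at the start. Origin: its centre, on the plate's top
- ring_end: the like circle at the other end, also with a pan on it at the start. Origin: its centre, on the plate's top
- saucepan: small empty steel saucepan, 106 mm diameter, 70 mm high, straight sides, about 0.45 kg, on the middle or the end ring (it varies). Black stick handle 18 mm wide, 14 mm thick, along its -x axis, 61 to 166 mm from the pan's centre, its mid-height 48 mm above the underside. Origin: centre of the pan's underside
- skillet: small empty steel skillet, flared: 112 mm diameter at the foot, 132 at the rim, 40 mm high, about 0.55 kg, on the other one of the two rings. Black stick handle 18 mm wide, 14 mm thick, along its -x axis, 72 to 177 mm from the centre, its mid-height 35 mm above the underside. Origin: centre of the pan's underside
- mat: grey felt mat 150 (x) x 120 (y) x 4 mm, fixed on the table to the left or right of the plate (it varies), the scraper's place. Origin: centre of its underside
- scraper: scraper block standing on its foot: black rubber foot 28 (x) x 60 (y) x 22 mm high, above it a wooden grip 20 (x) x 48 (y) mm up to 63 mm total height; it wipes with its wide face (x direction). Origin: centre of its underside
- clay_disc: bystander: flat carved disc of brown clay, 100 mm diameter, 22 mm high, beside one far corner of the plate. Origin: centre of its underside
- ware_board: plywood board 150 x 150 x 12 mm, fixed on the table on the side of the plate away from the mat; the wax blocks start on it. Origin: centre of its underside
- cup: bystander: pale fired-clay cup, 76 mm diameter, 80 mm high, beside the plate's other far corner. Origin: centre of its underside
- jar: bystander: brown glass jar, 70 mm diameter, 60 mm high, on the near left part of the table. Origin: centre of its underside
- clay_tag: bystander: flat clay tag 87 x 34 x 12 mm between the robot and the plate. Origin: under its middle
- brush: bystander: brush 200 mm long lying between the robot and the plate. Origin: under its middle
- chip0: chip of dry clay, a rough 24 x 18 x 14 mm block lying on the empty ring; origin: its middle. None if absent in this run
- chip1: chip of dry clay, a rough 20 x 18 x 16 mm block lying on the empty ring; origin: its middle. None if absent in this run
- chip2: chip of dry clay, a rough 24 x 20 x 13 mm block lying on the empty ring; origin: its middle. None if absent in this run
- chip3: chip of dry clay, a rough 22 x 16 x 15 mm block lying on the empty ring; origin: its middle. None if absent in this run
- chip4: chip of dry clay, a rough 19 x 19 x 14 mm block lying on the empty ring; origin: its middle. None if absent in this run
- wax0: block of hard off-white wax, 28 x 28 x 22 mm high, on the board. Origin: centre of its underside. None if absent in this run
- wax1: block of hard off-white wax, 28 x 28 x 22 mm high, on the board. Origin: centre of its underside. None if absent in this run
- wax2: block of hard off-white wax, 28 x 28 x 22 mm high, on the board. Origin: centre of its underside. None if absent in this run
- wax3: block of hard off-white wax, 28 x 28 x 22 mm high, on the board. Origin: centre of its underside. None if absent in this run
Not all that is in view belongs to the job. Leave any blue look-alike of the scraper alone.

How it is judged:
On the way, in this order (a step that is already met when the one before it is completed fails the run):
1. every chip present lies in the crumb trough (x of chip0 in the frame of plate between -0.176 and -0.112 m and y of chip0 in the frame of plate between -0.25 and 0.25 m and z of chip0 in the frame of plate between -0.01 and 0.05 m and x of chip1 in the frame of plate between -0.176 and -0.112 m and y of chip1 in the frame of plate between -0.25 and 0.25 m and z of chip1 in the frame of plate between -0.01 and 0.05 m and x of chip2 in the frame of plate between -0.176 and -0.112 m and y of chip2 in the frame of plate between -0.25 and 0.25 m and z of chip2 in the frame of plate between -0.01 and 0.05 m and x of chip3 in the frame of plate between -0.176 and -0.112 m and y of chip3 in the frame of plate between -0.25 and 0.25 m and z of chip3 in the frame of plate between -0.01 and 0.05 m and x of chip4 in the frame of plate between -0.176 and -0.112 m and y of chip4 in the frame of plate between -0.25 and 0.25 m and z of chip4 in the frame of plate between -0.01 and 0.05 m), for 0.2 s.
2. both pans stand one place up, each centred on its ring (((horizontal distance between saucepan and ring_free below 0.015 m and horizontal distance between skillet and ring_mid below 0.015 m) or (horizontal distance between skillet and ring_free below 0.015 m and horizontal distance between saucepan and ring_mid below 0.015 m)) and distance of each of saucepan, skillet from where it was at the start of the episode above 0.1 m and height (world z) of saucepan between 0.03 and 0.041 m and angle between each of saucepan, skillet's own z axis and vertical below 0.08 rad and linear speed of each of saucepan, skillet below 0.02 m/s and height (world z) of skillet between 0.03 and 0.041 m), for 0.2 s.
3. every wax block present lies in the skillet (horizontal distance between each of wax0, wax1, wax2, wax3 and skillet below 0.058 m and z of wax0 in the frame of skillet between 0 and 0.038 m and linear speed of each of wax0, wax1, wax2, wax3 below 0.05 m/s and z of wax1 in the frame of skillet between 0 and 0.038 m and z of wax2 in the frame of skillet between 0 and 0.038 m and z of wax3 in the frame of skillet between 0 and 0.038 m), for 0.2 s.
At the end, for the whole second after the job is handed in: All chips in the trough; the pan from the middle within 15 mm of the cleared ring's centre, the one from the end within 15 mm of the middle ring's, both flat on the plate, at rest; all wax in the skillet; scraper foot down on the mat, centre within 55 (x) and 45 mm (y) of the mat's centre (all of step 1 and all of step 2 and all of step 3 and x of scraper in the frame of mat between -0.055 and 0.055 m and y of scraper in the frame of mat between -0.045 and 0.045 m and z of scraper in the frame of mat between 0 and 0.009 m and angle between scraper's own z axis and vertical below 0.1 rad and linear speed of scraper below 0.02 m/s); the robot touches nothing.
It fails at once if a pan is lifted off the plate (8 mm) or tipped (over 0.2 rad) ((height (world z) of saucepan above 0.043 m or angle between saucepan's own z axis and vertical above 0.2 rad) or (height (world z) of skillet above 0.043 m or angle between skillet's own z axis and vertical above 0.2 rad)).
It fails at once if a pan is pushed off the plate (height (world z) of any of saucepan, skillet below 0.02 m).
It fails at once if the fingers touch a chip (contact force between the fingers and chip0 above 0.3 N or contact force between the fingers and chip1 above 0.3 N or contact force between the fingers and chip2 above 0.3 N or contact force between the fingers and chip3 above 0.3 N or contact force between the fingers and chip4 above 0.3 N).
It fails at once if a bystander is moved more than 40 mm (distance of any of clay_disc, cup, jar, clay_tag, brush from where it was at the start of the episode above 0.04 m).
Of chip0, chip1, chip2, chip3, chip4 only 3 to 5 are there at a start; the rules pass over those that are not, and their reading is None.
Of wax0, wax1, wax2, wax3 only 2 to 4 are there at a start; the rules pass over those that are not, and their reading is None.
At some moment in a run one of saucepan, skillet may be knocked a few centimetres aside while the robot is not near it.
Once in a run the grip may slacken for a moment while it holds something.
It also fails if it takes over 210 s, if anything falls off the work surface, if the arm or the gripper's body presses on something with over 40 N, if the wrist force passes 120 N, or if a joint passes its speed limit or range.

## Working session

There is one attempt and no reset: what is moved stays moved. The work goes in short steps, each a Python script; the robot and the scene stay as the last script left them, time stands still between calls to the robot, and variables do not carry over. Pictures are saved under pics/ and viewed, and the job is handed in when it is done.

```bash
mkdir -p pics; ls
cat > h.py <<'E'
import numpy as np, cv2
from rig import robot, claw, inverse_kinematics, readout, imaging, finish_job
def snap(n,fn=None):
    s=imaging.snapshot(n)
    if fn: cv2.imwrite('pics/'+fn+'.png',s['image'][:,:,::-1])
    return s
def cloud(s):
    z=s['z_map'];f=200/np.tan(np.radians(s['vertical_fov'])/2)
    v,u=np.mgrid[:400,:640]
    P=np.stack([(u-s['cx'])/f*z,(v-s['cy'])/f*z,z],-1)
    T=np.array(s['cam_to_world']);return P@T[:3,:3].T+T[:3,3]
def t():return readout.get_obs()['time_s']
E
python3 - <<'E'
from h import *
for n in('scene','top','wrist'):
    s=snap(n,n+'0'); print(n,s['vertical_fov'],np.round(s['cam_to_world'],3).tolist())
    np.savez(n+'0.npz',P=cloud(s),im=s['image'])
print(readout.get_obs())
E
```

```text
pics
scene 42.42523626758249 [[-0.835, 0.429, -0.345, 0.993], [0.55, 0.652, -0.521, 0.814], [0.001, -0.625, -0.781, 1.204], [0.0, 0.0, 0.0, 1.0]]
top 47.47610521021731 [[-0.026, -0.98, 0.195, 0.258], [-0.999, 0.032, 0.028, 0.029], [-0.034, -0.194, -0.98, 1.232], [0.0, 0.0, 0.0, 1.0]]
wrist 64.46986337747333 [[0.307, 0.912, 0.271, 0.123], [0.952, -0.294, -0.089, 0.644], [-0.002, 0.285, -0.959, 0.384], [0.0, 0.0, 0.0, 1.0]]
{'time_s': 0.15, 'joint_pos': array([-1.30102672,  0.46819664, -0.01161262,  1.60335611,  0.00600412,
        1.07138465, -0.0563149 ]), 'dq': array([ 0.00104133, -0.00175227, -0.00164896, -0.00300545,  0.00119662,
       -0.00043116,  0.00031539]), 'joint_efforts': array([ 1.22697769e-03, -5.20944071e+01, -1.20170420e-02, -2.43979847e+01,
       -5.65455307e-02,  1.51826319e-02,  1.01275245e-04]), 'eef_pos': array([0.19992815, 0.61805103, 0.21386822]), 'ee_rot': array([-3.14028615e+00,  1.00300594e-04,  2.82875356e+00]), 'contact_force': array([0.34868176, 0.25499763, 0.69033077]), 'moment': array([ 0.04130392, -0.01281537, -0.01664305]), 'finger_gap': 0.09188454603890812}
```

View pics/top0.png

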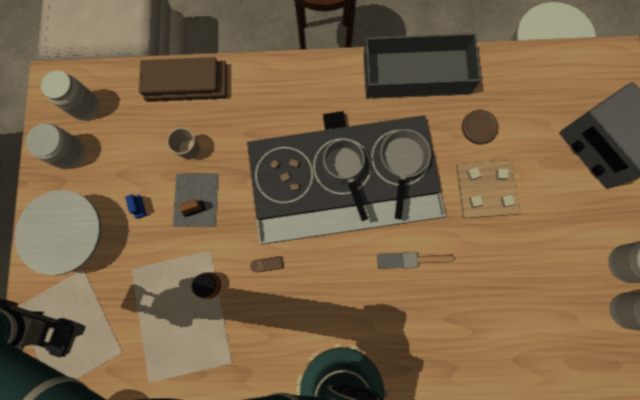

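View pics/scene0.png

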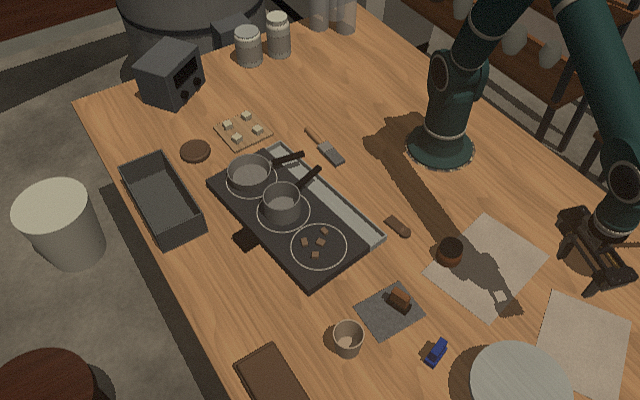

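Run:
```python
from h import *
s=snap('top');P=cloud(s);a=s['image'].copy()
for n in ['plate','ring_free','ring_mid','ring_end','saucepan','skillet','mat','scraper','chip0','wax0','ware_board','clay_disc','cup','jar','clay_tag','brush']:
    for r in imaging.trace(s,n)[:8]:
        m=r['region']; q=P[m]; q=q[q[:,2]>-.05]
        if len(q)<5: continue
        print(n,round(r['conf'],2),np.array(r['box']).astype(int).tolist(),'med',np.round(np.median(q,0),3),'lo',np.round(np.percentile(q,2,axis=0),3),'hi',np.round(np.percentile(q,98,axis=0),3))
```

```text
plate 0.77 [249, 109, 446, 245] med [0.52  0.016 0.033] lo [ 0.4   -0.272  0.002] hi [0.711 0.214 0.039]
ring_free 0.65 [256, 172, 257, 175] med [0.576 0.211 0.036] lo [0.568 0.208 0.032] hi [0.583 0.212 0.038]
ring_free 0.64 [286, 155, 299, 168] med [0.594 0.106 0.046] lo [0.584 0.093 0.032] hi [0.607 0.121 0.052]
ring_mid 0.6 [503, 192, 514, 203] med [ 0.475 -0.457  0.033] lo [ 0.462 -0.471  0.022] hi [ 0.486 -0.446  0.038]
ring_mid 0.56 [367, 164, 371, 169] med [ 0.582 -0.1    0.034] lo [ 0.576 -0.102  0.033] hi [ 0.586 -0.099  0.037]
ring_mid 0.53 [369, 128, 429, 186] med [ 0.565 -0.165  0.035] lo [ 0.529 -0.255  0.031] hi [ 0.673 -0.106  0.04 ]
saucepan 0.68 [321, 137, 369, 220] med [ 0.583 -0.036  0.048] lo [ 0.436 -0.075  0.034] hi [0.635 0.023 0.107]
saucepan 0.27 [459, 107, 498, 145] med [ 0.687 -0.411  0.019] lo [ 0.643 -0.456  0.009] hi [ 0.732 -0.366  0.025]
skillet 0.56 [378, 128, 430, 220] med [ 0.602 -0.187  0.043] lo [ 0.44  -0.249  0.035] hi [ 0.663 -0.134  0.079]
mat 0.72 [174, 174, 216, 226] med [0.524 0.381 0.004] lo [ 0.442  0.328 -0.001] hi [0.582 0.441 0.009]
m
[... 1300 characters left out ...]
-0.416  0.012] lo [ 0.439 -0.491  0.004] hi [ 0.585 -0.343  0.032]
cup 0.93 [167, 128, 205, 158] med [0.667 0.413 0.045] lo [0.623 0.371 0.001] hi [0.693 0.439 0.082]
cup 0.59 [471, 164, 481, 183] med [ 0.552 -0.377  0.032] lo [ 0.538 -0.393  0.021] hi [ 0.567 -0.364  0.039]
jar 0.9 [192, 271, 220, 295] med [0.275 0.336 0.058] lo [0.245 0.31  0.007] hi [0.306 0.37  0.064]
clay_tag 0.59 [252, 259, 282, 274] med [0.327 0.189 0.011] lo [0.309 0.149 0.005] hi [0.344 0.226 0.017]
brush 0.7 [376, 249, 453, 268] med [ 0.327 -0.185  0.018] lo [ 0.307 -0.304  0.001] hi [ 0.346 -0.11   0.025]
brush 0.58 [379, 126, 429, 219] med [ 0.605 -0.188  0.043] lo [ 0.445 -0.249  0.035] hi [ 0.663 -0.133  0.079]
```

```bash
cat >> h.py <<'E'
def ortho(s,z,x0,x1,y0,y1,mm=1.0):
    # image: row down = decreasing x, col right = decreasing y
    f=200/np.tan(np.radians(s['vertical_fov'])/2)
    H=int((x1-x0)*1000/mm);W=int((y1-y0)*1000/mm)
    r,c=np.mgrid[:H,:W]
    X=np.stack([x1-r*mm/1000,y1-c*mm/1000,np.full(r.shape,z)],-1)
    T=np.linalg.inv(np.array(s['cam_to_world']));p=X@T[:3,:3].T+T[:3,3]
    u=p[...,0]/p[...,2]*f+s['cx'];v=p[...,1]/p[...,2]*f+s['cy']
    return cv2.remap(s['image'][:,:,::-1].copy(),u.astype('f4'),v.astype('f4'),cv2.INTER_LINEAR)
E
python3 - <<'E'
from h import *
s=snap('top')
o=ortho(s,.035,.38,.74,-.3,.24,.7);cv2.imwrite('pics/o1.png',o)
o=ortho(s,.06,.42,.62,.28,.6,.4);cv2.imwrite('pics/o2.png',o)
P=cloud(s);im=s['image']
R=P[...,:]
m=(abs(R[...,2]-.035)<.006)&(R[...,0]>.4)&(R[...,0]<.75)&(R[...,1]>-.32)&(R[...,1]<.25)&(im.max(-1)<90)
k=cv2.morphologyEx(m.astype('u1'),cv2.MORPH_OPEN,np.ones((3,3)))
q=R[k>0]
pts=(q[:,:2]*1000).astype('f4');rect=cv2.minAreaRect(pts);print(rect,cv2.boxPoints(rect))
# rings
w=(abs(R[...,2]-.035)<.008)&(im.min(-1)>110)&(R[...,0]>.47)&(R[...,0]<.7)&(R[...,1]>-.28)&(R[...,1]<.23)
np.save('ringpts.npy',R[w]);print(w.sum())
E
```

```text
((588.2431030273438, -24.175323486328125), (227.96266174316406, 500.0894470214844), 6.706961631774902) [[ 445.83875  210.84618]
 [ 504.24487 -285.8209 ]
 [ 730.64746 -259.19684]
 [ 672.24133  237.47025]]
0
```

View pics/o1.png

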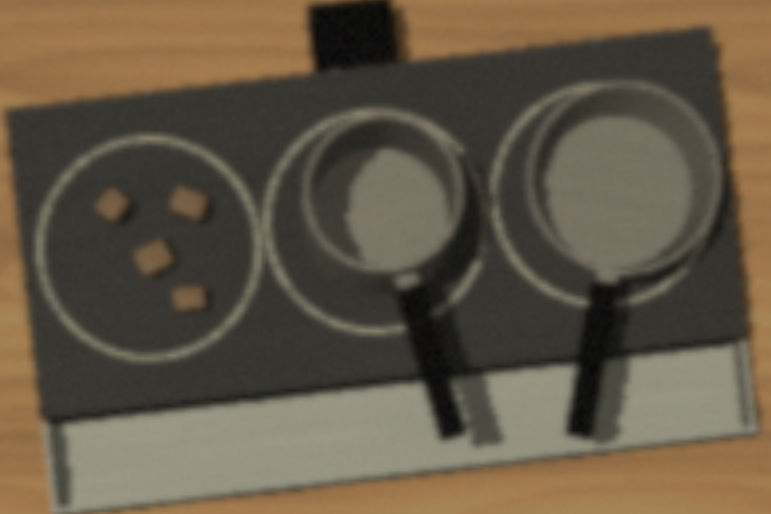

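View pics/o2.png

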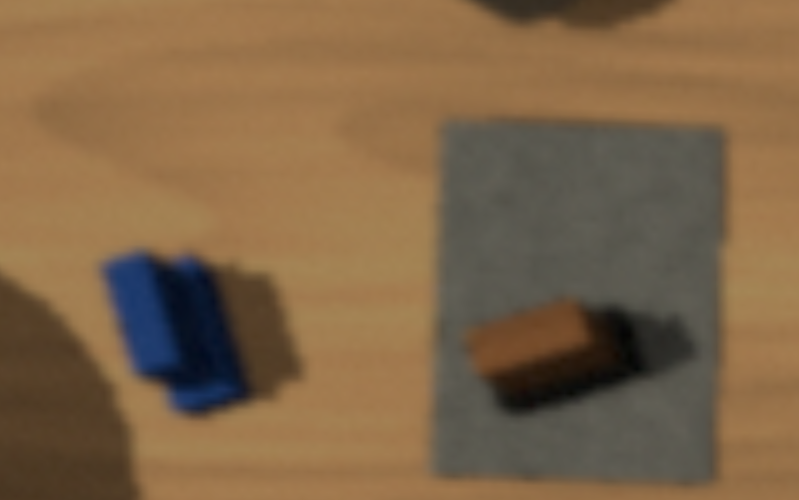

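The choice between the two candidates for the scraper: the blue block at top (137,206) is the look-alike. The wooden and black one at (192,208), on the grey mat, is the scraper, and the ortho crop confirms this. The image shows 4 chips on the left ring (free), the saucepan on the middle ring, the skillet on the right ring and 4 wax blocks.

```bash
cat > meas.py <<'E'
from h import *
from scipy.optimize import minimize
def fit_rings(s):
    o=cv2.cvtColor(ortho(s,.035,.38,.78,-.34,.28,.5),cv2.COLOR_BGR2GRAY).astype('f4')
    o=cv2.GaussianBlur(o,(0,0),2)
    a=np.linspace(0,2*np.pi,360)
    def cost(p):
        c=np.array(p[:2]);yw=p[2];d=np.array([-np.sin(yw),np.cos(yw)]);t=0
        for k,w in((1,1),(0,.7),(-1,.7)):
            for r,g in((.0755,1),(.069,-.5),(.082,-.5)):
                q=c+k*.16*d+r*np.stack([np.cos(a),np.sin(a)],1)
                v=cv2.remap(o,((.28-q[:,1])/.0005).astype('f4')[None],((.78-q[:,0])/.0005).astype('f4')[None],1)[0]
                t+=g*w*np.clip(v,0,120).mean()
        return -t
    best=None
    for x in np.arange(-.004,.0041,.002):
        for y in np.arange(-.004,.0041,.002):
            r=minimize(cost,[.586+x,-.024+y,.118],method='Nelder-Mead',options=dict(initial_simplex=[[.586+x,-.024+y,.118],[.588+x,-.024+y,.118],[.586+x,-.022+y,.118],[.586+x,-.024+y,.13]],xatol=1e-5))
            if best is None or r.fun<best.fun:best=r
    return best.x,best.fun
if __name__=='__main__':
    s=snap('top');P=cloud(s);im=s['image'].astype(int)
    (x,y,w),f=fit_rings(s);print('ringmid',x,y,'yaw',w,f)
    Rm=np.array([[np.cos(w),-np.sin(w)],[np.sin(w),np.cos(w)]])
    L=(P[...,:2]-[x,y])@Rm  # plate frame
    z=P[...,2]
    m=(z>.0405)&(z<.06)&(abs(L[...,0])<.08)&(L[...,1]>.085)&(L[...,1]<.24)
    n,lab,st,ce=cv2.connectedComponentsWithStats(m.astype('u1'))
    for i in range(1,n):
        if st[i,4]>=5:
            q=L[lab==i];print('chip',st[i,4],np.round(q.mean(0),3),np.round(q.min(0),3),np.round(q.max(0),3),'rel ring y',round(q[:,1].mean()-.16,3))
    # plate edges in plate frame
    m=(abs(z-.035)<.004)&(abs(L[...,1])<.3)&(abs(L[...,0])<.2);q=L[m];print('plate L pct',np.percentile(q,[.3,99.7],axis=0).round(3).tolist())
    def rect(m):
        return cv2.minAreaRect((P[...,:2][m]*1000).astype('f4'))
    m=(z>.058)&(z<.075)&(abs(P[...,0]-.485)<.06)&(abs(P[...,1]-.38)<.06);print('scraper top',m.sum(),rect(m),np.median(z[m]))
    m=(abs(z-.004)<.012)&(im.max(-1)-im.min(-1)<22)&(im.max(-1)>50)&(P[...,0]>.42)&(P[...,0]<.6)&(P[...,1]>.31)&(P[...,1]<.46);m=cv2.morphologyEx(m.astype('u1'),cv2.MORPH_OPEN,np.ones((3,3)))>0;print('mat',m.sum(),rect(m))
    m=(z>.029)&(z<.042)&(P[...,0]>.42)&(P[...,0]<.6)&(P[...,1]>-.5)&(P[...,1]<-.33)
    n,lab,st,ce=cv2.connectedComponentsWithStats(m.astype('u1'))
    for i in range(1,n):
        if st[i,4]>=20: print('wax',st[i,4],rect(lab==i))
E
python3 meas.py
python3 - <<'E'
from h import *
q=cv2.minAreaRect
for p,yw in (([.48,.385,.03],0.37),([.6,.15,.06],.12),([.45,.13,.06],.12),([.45,.02,.07],.2),([.63,-.16,.06],.1)):
    for k in (0,np.pi,-np.pi):
        j=inverse_kinematics(p,[np.pi,0,yw+k]);print(p,k,None if j is None else np.round(j,2))
E
```

```text
ringmid 0.5849119094532298 -0.022602385618795018 yaw 0.11578639713475847 -83.11599731445312
chip 60 [0.023 0.127] [0.013 0.115] [0.036 0.139] rel ring y -0.033
chip 54 [0.028 0.178] [0.018 0.164] [0.039 0.189] rel ring y 0.018
chip 67 [-0.01   0.155] [-0.021  0.142] [0.002 0.167] rel ring y -0.005
chip 48 [-0.042  0.133] [-0.05   0.123] [-0.033  0.144] rel ring y -0.027
plate L pct [[-0.11, -0.251], [0.187, 0.247]]
scraper top 153 ((484.13055419921875, 386.2039489746094), (20.421846389770508, 48.229576110839844), 16.91819190979004) 0.06589770989251198
mat 1696 ((511.616455078125, 385.8103332519531), (115.69296264648438, 146.37457275390625), 88.24019622802734)
wax 107 ((553.5780029296875, -379.4068603515625), (27.991907119750977, 28.151443481445312), 20.179977416992188)
wax 110 ((550.6924438476562, -453.3363952636719), (26.7822208404541, 28.111499786376953), 81.86249542236328)
wax 110 ((477.40838623046875, -377.46490478515625), (28.030027389526367, 27.1815128326416), 10.597901344299316)
wax 114 ((475.6737365722656, -460.06170654296875), (27.8878231048584, 29.693742752075195), 12.21928
[... 454 characters left out ...]
  0.75  1.47]
[0.45, 0.13, 0.06] 0 [-0.85  0.46  0.61  2.18 -0.45  0.62 -1.38]
[0.45, 0.13, 0.06] 3.141592653589793 [-0.47  0.41  0.14  2.16 -0.1   0.58  1.43]
[0.45, 0.13, 0.06] -3.141592653589793 [-0.47  0.41  0.14  2.16 -0.1   0.58  1.43]
[0.45, 0.02, 0.07] 0 [-0.78  0.46  0.81  2.22 -0.55  0.66 -0.95]
[0.45, 0.02, 0.07] 3.141592653589793 [-0.34  0.37  0.26  2.2  -0.16  0.59  1.81]
[0.45, 0.02, 0.07] -3.141592653589793 [-0.34  0.37  0.26  2.2  -0.16  0.59  1.81]
[0.63, -0.16, 0.06] 0 [-0.31  0.76  0.73  1.74 -0.63  0.89 -0.77]
[0.63, -0.16, 0.06] 3.141592653589793 [-0.07  0.67  0.37  1.72 -0.31  0.81  2.12]
[0.63, -0.16, 0.06] -3.141592653589793 [-0.07  0.67  0.37  1.72 -0.31  0.81  2.12]
```

Run:
```python
from h import *
p=np.array([.4841,.3862]);yw=np.radians(16.9)+np.pi
print(t())
robot.move_to([*p,.16],[np.pi,0,yw]);print(t())
s=snap('wrist','w1')
robot.move_l([*p,.031],feed=.12)
claw.move_gripper(.03,40)
o=readout.get_obs();print(o['finger_gap'],o['eef_pos'],o['contact_force'],o['time_s'])
robot.move_l([*p,.12],feed=.15)
snap('wrist','w2');snap('scene','s2');o=readout.get_obs();print(o['finger_gap'],o['eef_pos'],o['contact_force'],o['time_s'])
```

```text
1.1
2.4833
0.047503871427823786 [0.4840696  0.38649359 0.03107947] [0.42815769 0.15481105 0.88138569] 4.4917
0.04825709673082446 [0.48330584 0.38549308 0.11855439] [ 0.64211173 -0.300054   -1.11115295] 5.3333
```

View pics/w2.png

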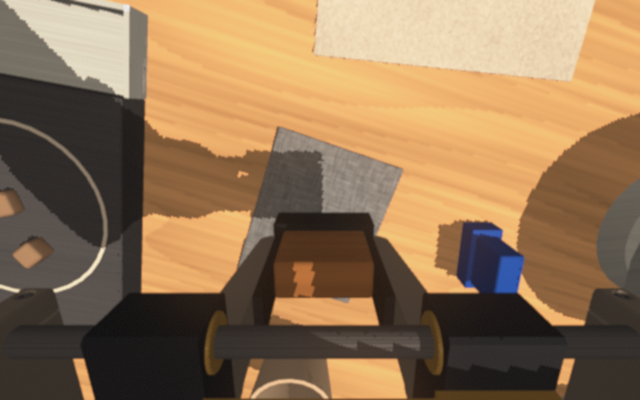

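View pics/s2.png

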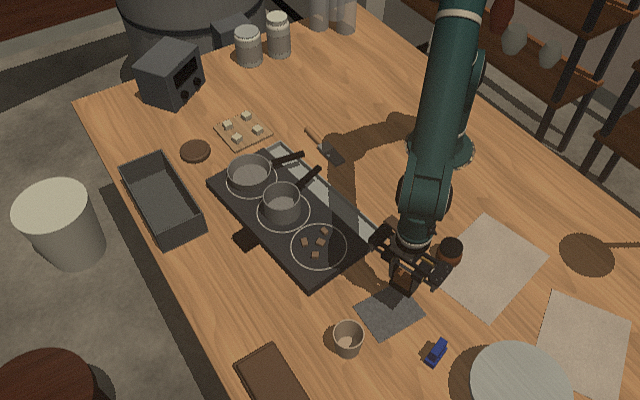

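```bash
cat >> h.py <<'E'
C=np.array([.5849,-.0226]);YW=.1158
RM=np.array([[np.cos(YW),-np.sin(YW)],[np.sin(YW),np.cos(YW)]])
def W(x,y): return (C+RM@np.array([x,y])).tolist()
def sweep(y,x0=.075,x1=-.13,z=.0635,feed=.08):
    o=[np.pi,0,YW+np.pi]
    robot.move_to([*W(x0,y),.13],o)
    robot.move_l([*W(x0,y),z],feed=.12)
    o=readout.get_obs();print('down',o['contact_force'].round(2),o['eef_pos'].round(4),o['finger_gap'])
    robot.move_l([*W(x1,y),z],feed=feed)
    o=readout.get_obs();print('end',o['contact_force'].round(2),o['eef_pos'].round(4),o['finger_gap'])
    robot.move_l([*W(x1,y),.13],feed=.15)
E
python3 - <<'E'
from h import *
sweep(.197)
snap('top','t3');print(t())
E
```

```text
down [ 0.8  -0.01 -1.57] [0.6364 0.1825 0.0632] 0.04791686283900427
end [-0.44  0.25 -1.32] [0.4333 0.1581 0.0635] 0.047717906596534194
10.3833
```

View pics/t3.png

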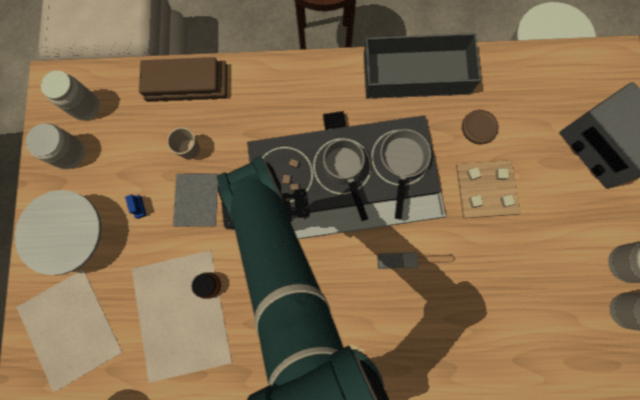

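Left chip is gone from the ring; three remain. I'll sweep the second lane.

Run:
```python
from h import *
sweep(.1405)
robot.move_to([*W(-.0,.33),.16],[np.pi,0,YW+np.pi])
s=snap('top','t4');cv2.imwrite('pics/o4.png',ortho(s,.035,.38,.74,-.3,.24,.7));print(t(),readout.get_obs()['finger_gap'])
snap('wrist','w4')
```

```text
down [-0.4   0.14 -1.95] [0.6431 0.1259 0.0637] 0.04799980599757086
end [-0.49 -0.09 -1.45] [0.4398 0.1019 0.0635] 0.04740095186849132
16.225 0.04784499067701219
```

View pics/o4.png

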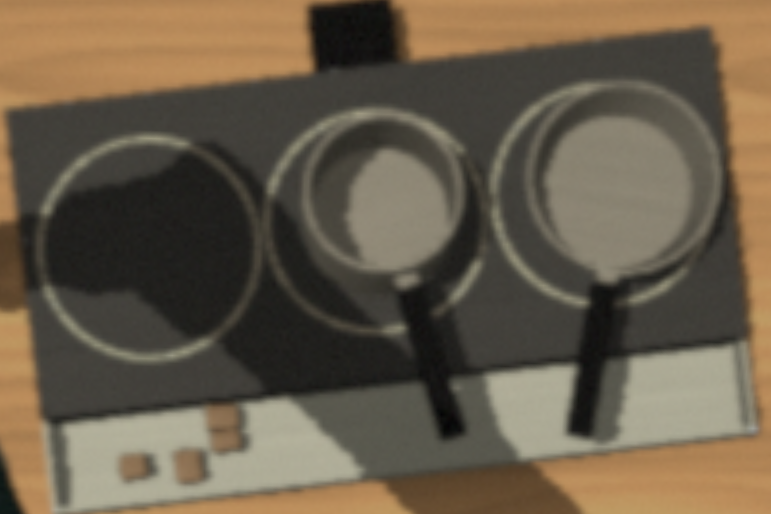

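View pics/w4.png

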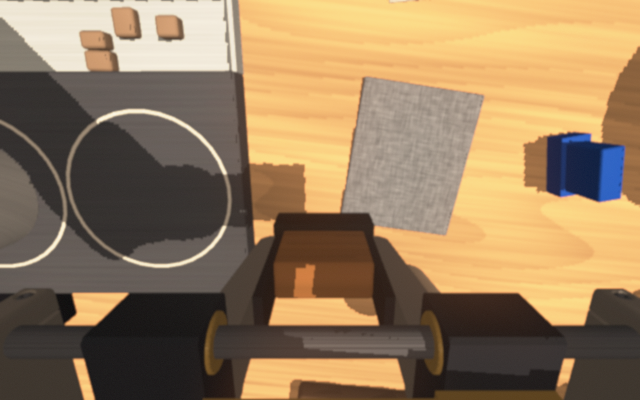

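Run:
```python
from h import *
for n in('top','wrist'):
    s=snap(n);P=cloud(s);im=s['image'].astype(int)
    L=(P[...,:2]-C)@RM
    m=(im[...,0]-im[...,2]>30)&(L[...,0]<-.08)&(L[...,0]>-.18)&(abs(L[...,1])<.25)
    k,lab,st,ce=cv2.connectedComponentsWithStats(m.astype('u1'))
    for i in range(1,k):
        if st[i,4]>25: 
            q=L[lab==i];z=P[lab==i][:,2];print(n,st[i,4],ce[i].round(),q.mean(0).round(4),q.min(0).round(3),q.max(0).round(3),np.percentile(z,[10,50,90]).round(3))
s=snap('wrist');cv2.imwrite('pics/w5.png',cv2.resize(s['image'][0:120,60:230,::-1],None,fx=4,fy=4))
```

```text
top 98 [304. 219.] [-0.1278  0.1232] [-0.145  0.112] [-0.11   0.136] [0.015 0.02  0.023]
top 380 [352. 231.] [-0.1775 -0.0012] [-0.18  -0.249] [-0.175  0.248] [-0.003  0.001  0.011]
top 66 [295. 229.] [-0.1516  0.1513] [-0.164  0.141] [-0.139  0.162] [0.008 0.018 0.021]
top 48 [280. 230.] [-0.1483  0.1897] [-0.157  0.18 ] [-0.139  0.2  ] [0.018 0.022 0.025]
wrist 960 [125.  22.] [-0.153   0.1533] [-0.17   0.133] [-0.14   0.163] [0.006 0.018 0.02 ]
wrist 90 [224.  45.] [-0.1354  0.236 ] [-0.168  0.223] [-0.115  0.239] [0.005 0.006 0.007]
wrist 38 [228.  25.] [-0.1501  0.244 ] [-0.166  0.24 ] [-0.137  0.247] [0.006 0.025 0.026]
wrist 732 [169.  26.] [-0.149  0.192] [-0.163  0.173] [-0.139  0.201] [0.006 0.021 0.022]
wrist 31 [ 9. 23.] [-0.1543  0.0406] [-0.161  0.034] [-0.147  0.047] [0.005 0.006 0.007]
wrist 1491 [99. 51.] [-0.1292  0.1257] [-0.15   0.083] [-0.111  0.163] [0.006 0.02  0.022]
wrist 75 [41. 55.] [-0.1275  0.0635] [-0.146  0.048] [-0.114  0.082] [0.005 0.006 0.007]
wrist 41 [231.  58.] [-0.123   0.2447] [-0.138  0.24 ] [-0.111  0.25 ] [0.005 0.025 0.026]
```

View pics/w5.png

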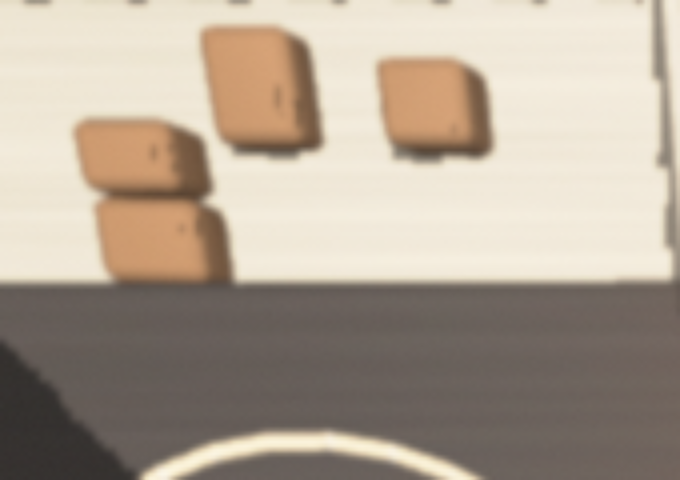

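Run:
```python
from h import *
p=[.508,.386]
robot.move_to([*p,.12],[np.pi,0,np.pi])
print(robot.move_l([*p,.045],feed=.15),robot.move_l([*p,.0295],feed=.03,f_stop=4))
o=readout.get_obs();print(o['eef_pos'],o['finger_gap'])
claw.move_gripper(.085)
robot.move_l([*p,.15],feed=.2)
# overview pose
robot.move_to([.45,.2,.3],[np.pi,0,YW+np.pi])
s=snap('top','t6');cv2.imwrite('pics/o6.png',ortho(s,.035,.38,.74,-.3,.24,.7));cv2.imwrite('pics/o6m.png',ortho(s,.06,.42,.62,.28,.6,.4));print(t())
P=cloud(s)
for n in('saucepan','skillet'):
    for r in imaging.trace(s,n)[:2]: print(n,r['conf'],r['box'])
```

```text
False True
[0.50803563 0.3861139  0.03075752] 0.047844538379120255
20.5083
saucepan 0.72 [323.9, 138.4, 366.1, 217.2]
skillet 0.94 [381.4, 129.1, 429.0, 216.7]
```

View pics/o6m.png

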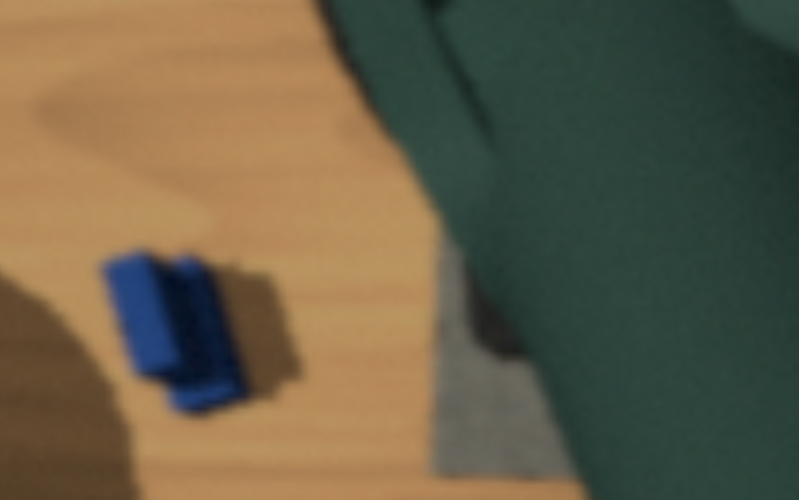

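View pics/t6.png

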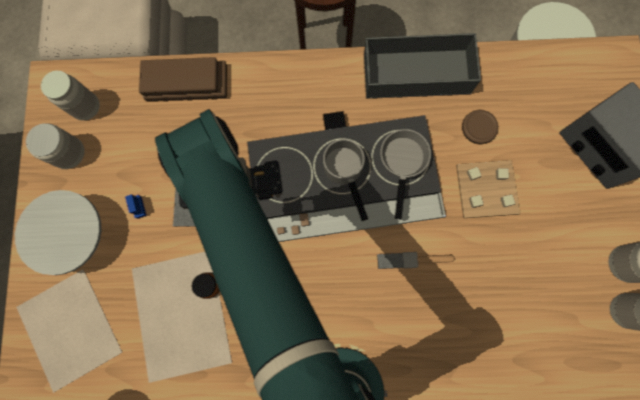

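```bash
cat > pans.py <<'E'
from h import *
from scipy.optimize import least_squares
SP={'saucepan':(.105,.053,.083,.061,.166),'skillet':(.075,.066,.070,.072,.177)}
def pan(n,cams=('top','scene'),v=True):
    zr,R,zh,h0,h1=SP[n];Q=[];H=[]
    for c in cams:
        s=snap(c);P=cloud(s)
        rs=[r for r in imaging.trace(s,n) if r['conf']>.3]
        if not rs: continue
        m=cv2.dilate(rs[0]['region'].astype('u1'),np.ones((5,5)))>0
        z=P[...,2];L=(P[...,:2]-C)@RM
        ok=m&(abs(L[...,1])<.27)&(L[...,0]>-.2)&(L[...,0]<.12)
        q=P[ok&(abs(z-zr)<.006)]
        Q.append(q)
        k=ok&(z>zh-.006)&(z<zh+.014)&(s['image'].max(-1)<70);H.append(P[k])
        if v:
            for nm,A in(('rim',q),):
                if len(A)>8:
                    f=least_squares(lambda p:np.hypot(A[:,0]-p[0],A[:,1]-p[1])-R+.001,np.median(A[:,:2],0),loss='soft_l1',f_scale=.002);print(n,c,'rim',len(A),f.x.round(4))
    A=np.vstack(Q)
    f=least_squares(lambda p:np.hypot(A[:,0]-p[0],A[:,1]-p[1])-R+.001,np.median(A[:,:2],0),loss='soft_l1',f_scale=.002);c=f.x
    B=np.vstack(H)[:,:2];r=np.hypot(*(B-c).T);B=B[(r>h0+.01)&(r<h1+.01)]
    m=np.median(B,0);u,sv,vt=np.linalg.svd(B-B.mean(0));d=vt[0]*np.sign(vt[0]@(B.mean(0)-c))
    mu=B.mean(0)-c
    if v: print(n,'c',c.round(4),'handle pts',len(B),'dir svd',np.degrees(np.arctan2(d[1],d[0])).round(1),'dir mean',np.degrees(np.arctan2(mu[1],mu[0])).round(1),'plate',((c-C)@RM).round(4),'r',np.percentile(np.hypot(*(B-c).T),[2,98]).round(3))
    return c,mu/np.linalg.norm(mu)
if __name__=='__main__':
    import sys
    for n in sys.argv[1:]: pan(n)
E
python3 pans.py saucepan skillet
```

```text
saucepan top rim 216 [ 0.5851 -0.0258]
saucepan scene rim 207 [ 0.5815 -0.0219]
saucepan c [ 0.5838 -0.024 ] handle pts 474 dir svd -162.7 dir mean -163.4 plate [-0.0013 -0.0013] r [0.072 0.164]
skillet top rim 594 [ 0.5797 -0.1862]
skillet scene rim 440 [ 0.5792 -0.1807]
skillet c [ 0.5797 -0.1831] handle pts 350 dir svd 173.7 dir mean 170.1 plate [-0.0237 -0.1588] r [0.084 0.153]
```

```bash
cat >> h.py <<'E'
def slide(c,d,target,r,zt,gripN=30,feed=.07,lift_dir=None):
    """grip handle at distance r along unit d from c, slide centre to target"""
    yaw=np.arctan2(-d[1],-d[0])+np.pi
    yaw=(yaw+np.pi)%(2*np.pi)-np.pi
    g=c+r*d
    claw.move_gripper(.05)
    robot.move_to([*g,zt+.09],[np.pi,0,yaw])
    robot.move_l([*g,zt],feed=.1,f_stop=8)
    claw.move_gripper(.01,gripN)
    o=readout.get_obs();print('grip',o['finger_gap'],o['eef_pos'].round(4),o['contact_force'].round(2))
    if not .012<o['finger_gap']<.026: print('NO GRIP');return
    g2=g+target-c
    robot.move_l([*g2,zt],feed=feed)
    robot.wait(.2)
    o=readout.get_obs();print('moved',o['finger_gap'],o['eef_pos'].round(4),o['contact_force'].round(2),o['moment'].round(2))
    claw.move_gripper(.04)
    robot.move_l([*g2,zt+.09],feed=.15)
    print(t())
E
python3 - <<'E'
from h import *
from pans import pan
c,d=pan('saucepan')
slide(c,d,np.array(W(0,.16)),.12,.065)
robot.move_to([.42,-.1,.3],[np.pi,0,np.pi])
s=snap('top','t7');pan('saucepan');print(t())
E
```

```text
saucepan top rim 223 [ 0.585  -0.0258]
saucepan scene rim 212 [ 0.5817 -0.0214]
saucepan c [ 0.5838 -0.0239] handle pts 473 dir svd -162.5 dir mean -163.4 plate [-0.0013 -0.0011] r [0.073 0.164]
grip 0.01759022640536689 [ 0.4689 -0.0583  0.0652] [ 0.45 -0.43  0.92]
moved 0.017776985242315593 [0.4514 0.1019 0.065 ] [ 0.53 -3.81  2.67] [-0.9  -0.18 -0.3 ]
28.5583
saucepan top rim 217 [0.5429 0.12  ]
saucepan scene rim 233 [0.5397 0.1242]
saucepan c [0.5415 0.122 ] handle pts 428 dir svd -163.9 dir mean -163.9 plate [-0.0264  0.1486] r [0.073 0.163]
29.7917
```

View pics/t7.png

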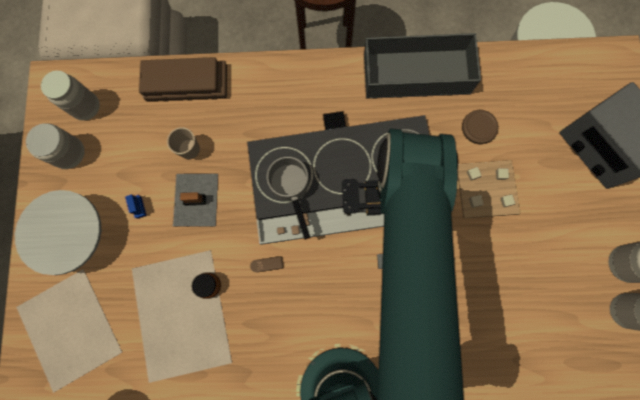

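Run:
```python
from h import *
from pans import pan
c,d=pan('saucepan')
slide(c,d,np.array(W(0,.16)),.12,.065)
robot.move_to([.42,-.05,.3],[np.pi,0,np.pi])
s=snap('top');cv2.imwrite('pics/o8.png',ortho(s,.035,.38,.74,-.3,.24,.7));pan('saucepan');print(t())
```

```text
saucepan top rim 216 [0.543 0.12 ]
saucepan scene rim 236 [0.5398 0.1243]
saucepan c [0.5416 0.1221] handle pts 430 dir svd -164.1 dir mean -163.9 plate [-0.0263  0.1488] r [0.074 0.163]
grip 0.017923543565486234 [0.4264 0.0887 0.0651] [-0.64 -1.25  2.05]
moved 0.01762626902631438 [0.4502 0.1026 0.0648] [-5.13 -2.58  4.11] [-0.51  1.02 -0.11]
34.9417
saucepan top rim 225 [0.5666 0.1338]
saucepan scene rim 237 [0.5636 0.1382]
saucepan c [0.5652 0.1361] handle pts 449 dir svd -164.1 dir mean -164.5 plate [-0.0012  0.1599] r [0.073 0.163]
36.05
```

View pics/o8.png

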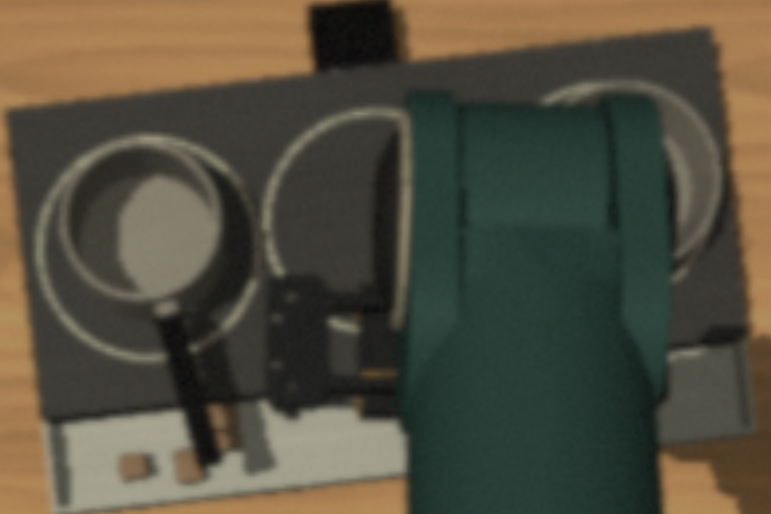

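```bash
python3 - <<'E'
import re
s=open('pans.py').read()
s=s.replace("q=P[ok&(abs(z-zr)<.006)]","q=P[ok&(z>zr-.004)&(z<zr+.008)&(s['image'].max(-1)>60)]")
open('pans.py','w').write(s)
E
python3 - <<'E'
from h import *
from pans import pan
robot.move_to([.42,.25,.32],[np.pi,0,np.pi])
s=snap('top');cv2.imwrite('pics/o9.png',ortho(s,.035,.38,.74,-.3,.24,.7));
for n in ('top','scene'):
    s=snap(n);r=imaging.trace(s,'skillet')[0];a=s['image'][:,:,::-1].copy();a[cv2.morphologyEx(r['region'].astype('u1'),cv2.MORPH_GRADIENT,np.ones((3,3)))>0]=(0,0,255)
    b=[int(x) for x in r['box']];cv2.imwrite(f'pics/sk_{n}.png',cv2.resize(a[b[1]-15:b[3]+15,b[0]-15:b[2]+15],None,fx=4,fy=4))
    P=cloud(s);z=P[...,2];m=r['region'];print(n,r['conf'],np.percentile(z[m],[5,25,50,75,95,99]).round(3))
pan('skillet');pan('saucepan');print(t())
E
```

```text
top 0.58 [0.037 0.04  0.043 0.071 0.078 0.081]
scene 0.97 [0.037 0.041 0.053 0.071 0.078 0.081]
skillet top rim 282 [ 0.6021 -0.1896]
skillet scene rim 186 [ 0.599  -0.1855]
skillet c [ 0.6009 -0.188 ] handle pts 450 dir svd 170.1 dir mean 169.7 plate [-0.0032 -0.1661] r [0.084 0.174]
saucepan top rim 199 [0.5669 0.1341]
saucepan scene rim 192 [0.5631 0.1384]
saucepan c [0.5653 0.1361] handle pts 470 dir svd -163.9 dir mean -164.3 plate [-0.0011  0.1599] r [0.073 0.163]
37.85
```

View pics/o9.png

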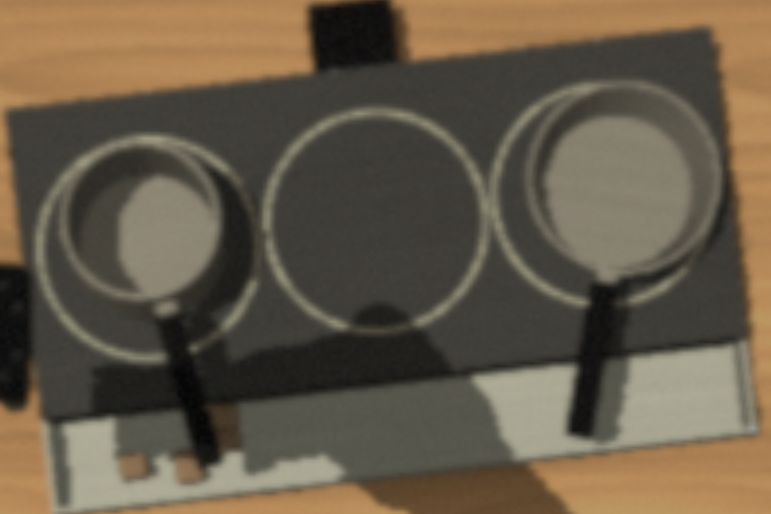

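View pics/sk_scene.png

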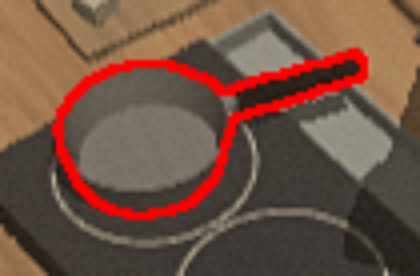

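Run:
```python
from h import *
from pans import pan
c,d=pan('skillet',v=False)
slide(c,d,np.array(W(0,0)),.128,.052)
robot.move_to([.42,.3,.32],[np.pi,0,np.pi])
s=snap('top');cv2.imwrite('pics/o10.png',ortho(s,.035,.38,.74,-.3,.24,.7));pan('skillet');pan('saucepan');print(t())
```

```text
grip 0.017493384923415362 [ 0.475  -0.1652  0.0522] [-0.5  -0.05  1.84]
moved 0.01804344758693437 [4.589e-01 2.000e-04 5.200e-02] [-0.53 -4.44  1.94] [-1.03 -0.13 -0.37]
45.6917
skillet top rim 266 [ 0.5863 -0.0262]
skillet scene rim 209 [ 0.5831 -0.0216]
skillet c [ 0.5849 -0.0241] handle pts 471 dir svd 168.3 dir mean 168.3 plate [-0.0001 -0.0015] r [0.084 0.174]
saucepan top rim 201 [0.5668 0.134 ]
saucepan scene rim 191 [0.5634 0.1384]
saucepan c [0.5654 0.136 ] handle pts 468 dir svd -164.3 dir mean -164.4 plate [-0.0011  0.1598] r [0.073 0.163]
47.4583
```

View pics/o10.png

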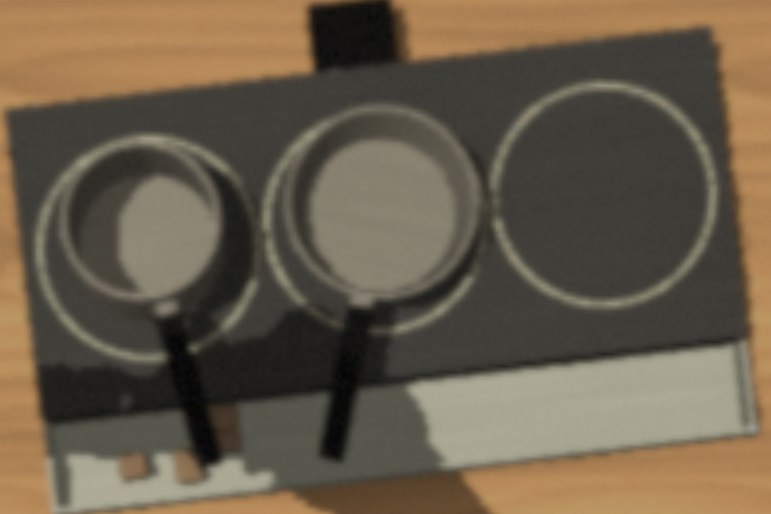

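```bash
cat > wax.py <<'E'
from h import *
from pans import pan
def waxes():
    s=snap('top');P=cloud(s);z=P[...,2]
    m=(z>.029)&(z<.042)&(P[...,0]>.42)&(P[...,0]<.62)&(P[...,1]>-.52)&(P[...,1]<-.32)
    n,lab,st,ce=cv2.connectedComponentsWithStats(m.astype('u1'));out=[]
    for i in range(1,n):
        if st[i,4]>=40:
            (c,wh,a)=cv2.minAreaRect((P[...,:2][lab==i]*1000).astype('f4'));a=(a+45)%90-45
            out.append((np.array(c)/1000,np.radians(a),wh))
    return out
def wrap(a):return (a+np.pi)%(2*np.pi)-np.pi
def do(c,a,slot,sk0):
    claw.move_gripper(.06)
    yaw=wrap(a+np.pi)
    robot.move_to([*c,.13],[np.pi,0,yaw])
    robot.move_l([*c,.0155],feed=.12,f_stop=8)
    claw.move_gripper(.01,20)
    robot.move_l([*c,.17],feed=.2)
    o=readout.get_obs();print('picked gap',o['finger_gap'],o['eef_pos'].round(3))
    if not .02<o['finger_gap']<.036: print('MISSED');return False
    try: sk,_=pan('skillet',v=False)
    except Exception as e: print('no pan',e);sk=sk0
    print('skillet',sk.round(4))
    if np.linalg.norm(sk-sk0)>.008: print('SKILLET MOVED, holding');return False
    phi=YW+slot*np.pi/2
    p=sk0+.029*np.array([np.cos(phi),np.sin(phi)])
    ys=[wrap(phi),wrap(phi+np.pi)]
    q=[(y,inverse_kinematics([*p,.17],[np.pi,0,y])) for y in ys]
    q=[(abs(j[6]),y) for y,j in q if j is not None and abs(j[6])<2.7];y=min(q)[1]
    robot.move_to([*p,.17],[np.pi,0,y])
    o=readout.get_obs();print('at pan gap',o['finger_gap'])
    print(robot.move_l([*p,.048],feed=.12,f_stop=6))
    claw.move_gripper(.035)
    robot.move_l([*p,.17],feed=.2)
    print(t());return True
E
python3 - <<'E'
from wax import *
w=waxes();print(w)
w.sort(key=lambda q:q[0][1])
np.save('w.npy',np.array([[*q[0],q[1]] for q in w]))
sk0=np.array([.5849,-.0241])
do(w[-1][0],w[-1][1],0,sk0)
robot.move_to([.45,-.3,.25],[np.pi,0,np.pi])
s=snap('top');cv2.imwrite('pics/o11.png',ortho(s,.045,.38,.74,-.5,.24,.95));snap('wrist','w11')
E
```

```text
[(array([ 0.55319171, -0.37957877]), np.float64(0.3544504625173835), (27.240873336791992, 29.554975509643555)), (array([ 0.54974323, -0.45413422]), np.float64(-0.0067728181262350145), (27.615123748779297, 27.953872680664062)), (array([ 0.47740988, -0.37708051]), np.float64(0.17830113169432696), (27.331531524658203, 27.7390079498291)), (array([ 0.4757941 , -0.46029865]), np.float64(0.20274064476760467), (27.443843841552734, 29.108667373657227))]
picked gap 0.027859586882638388 [ 0.477 -0.376  0.169]
skillet [ 0.583  -0.0204]
at pan gap 0.027992707389852753
False
58.325
```

View pics/o11.png

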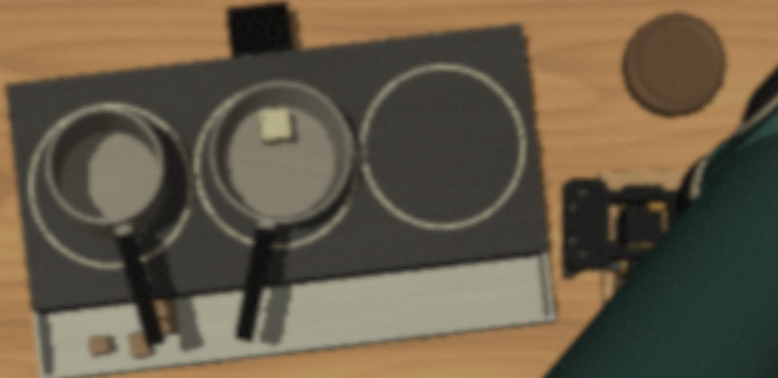

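Run:
```python
from wax import *
w=np.load('w.npy');sk0=np.array([.5849,-.0241])
w=w[:-1]
for k,(i,slot) in enumerate(((2,2),(1,1),(0,3))):
    if not do(w[i,:2],w[i,2],slot,sk0): break
else: robot.move_to([.45,.3,.3],[np.pi,0,np.pi])
s=snap('top');cv2.imwrite('pics/o12.png',ortho(s,.045,.38,.74,-.5,.24,.95));snap('top','t12')
```

```text
picked gap 0.027593528735676606 [ 0.553 -0.379  0.169]
skillet [ 0.5838 -0.0239]
at pan gap 0.027650052437333948
False
70.3
picked gap 0.02783914135491905 [ 0.549 -0.453  0.169]
skillet [ 0.5841 -0.024 ]
at pan gap 0.028105843178890158
False
80.325
picked gap 0.027925796053490527 [ 0.475 -0.46   0.169]
skillet [ 0.5828 -0.0215]
at pan gap 0.028107422736988307
True
89.3833
```

View pics/o12.png

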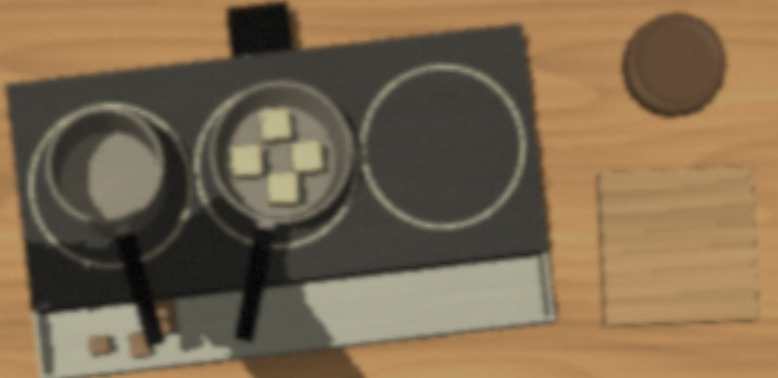

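Run:
```python
from wax import *
robot.move_to([.45,-.35,.3],[np.pi,0,np.pi]);robot.wait(.5)
a=pan('skillet')[0];b=pan('saucepan')[0]
print('err',np.linalg.norm(a-W(0,0)),np.linalg.norm(b-W(0,.16)))
s=snap('top','t13');P=cloud(s);z=P[...,2];im=s['image'].astype(int)
m=(z>.05)&(z<.075)&(np.hypot(P[...,0]-a[0],P[...,1]-a[1])<.052)&(im[...,0]-im[...,2]>25)
n,lab,st,ce=cv2.connectedComponentsWithStats(m.astype('u1'))
for i in range(1,n):
    if st[i,4]>30: q=P[lab==i];print('wax',st[i,4],(q.mean(0)-[*a,.035]).round(3),np.linalg.norm(q.mean(0)[:2]-a).round(3))
m=(z>.058)&(z<.075)&(abs(P[...,0]-.508)<.06)&(abs(P[...,1]-.386)<.06);print('scraper',m.sum(),cv2.minAreaRect((P[...,:2][m]*1000).astype('f4')),np.percentile(z[m],[5,50,95]))
print(fit_:=__import__('meas').fit_rings(s))
L=(P[...,:2]-C)@RM
m=(im[...,0]-im[...,2]>30)&(L[...,0]<-.105)&(L[...,0]>-.173)&(abs(L[...,1])<.24)
k,lab,st,ce=cv2.connectedComponentsWithStats(m.astype('u1'))
for i in range(1,k):
    if st[i,4]>10: print('chip',st[i,4],L[lab==i].mean(0).round(3),np.median(z[lab==i]).round(3))
cv2.imwrite('pics/o13.png',cv2.resize(s['image'][100:310,110:460,::-1],None,fx=2.2,fy=2.2))
print(t())
```

```text
skillet top rim 296 [ 0.5856 -0.0258]
skillet scene rim 220 [ 0.5828 -0.0217]
skillet c [ 0.5843 -0.0241] handle pts 438 dir svd 168.0 dir mean 168.2 plate [-0.0007 -0.0014] r [0.083 0.173]
saucepan top rim 196 [0.5669 0.134 ]
saucepan scene rim 186 [0.5633 0.1381]
saucepan c [0.5654 0.136 ] handle pts 456 dir svd -164.6 dir mean -164.5 plate [-0.001   0.1598] r [0.073 0.163]
err 0.0015732209902720074 0.001040257364353873
wax 108 [0.032 0.003 0.026] 0.032
wax 222 [-0.012 -0.016  0.026] 0.02
wax 108 [-0.001  0.029  0.026] 0.029
scraper 142 ((508.84710693359375, 383.2534484863281), (21.044227600097656, 46.4951286315918), 1.222446322441101) [0.06201266 0.06626424 0.07024237]
(array([ 0.58495684, -0.02280137,  0.11805733]), np.float64(-86.92022705078125))
chip 13 [-0.131 -0.228] 0.431
chip 43 [-0.129  0.124] 0.022
chip 43 [-0.148  0.19 ] 0.022
chip 53 [-0.152  0.152] 0.018
94.2333
```

View pics/o13.png

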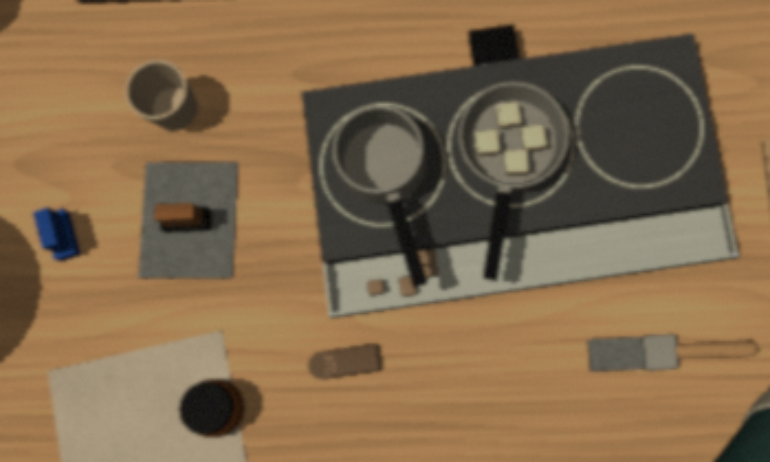

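```bash
python3 -c "
from h import *
finish_job();print(t())"
```

```text
the job is handed in; nothing more can be done
the job is handed in; nothing more can be done
```

I finished the job and handed it in at about 94 s on the robot's clock; no verdict was reported. My last checks showed every step met.

- **Chips:** I wiped all four into the trough with the scraper in two passes. The last picture shows them on the trough floor. Two of them lie side by side, partly under the saucepan's handle in that view, so they were counted as one blob; a close picture taken before the pans were moved shows all four separately.
- **Pans:** I slid both by their handles. After the first slide the saucepan was about 29 mm off its ring, either from a knock or from slipping in the grip. I slid it again. At the end the saucepan was about 1 mm from its ring's centre and the skillet about 2 mm. The two cameras disagree by 4–5 mm, well within the 15 mm limit.
- **Wax:** All four blocks lie flat in the skillet, about 30 mm from its centre. Two of them merged into one blob in the last count, but the picture shows all four. On the last block the lowering stopped early because the arm felt a contact force. The skillet did not move.
- **Scraper:** It stands upright on its mat, about 4 mm from the mat's centre.
- **Other things:** The blue look-alike was left alone. The bystanders look unmoved in the pictures, but I did not measure them again. The arm was clear of everything.

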